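# Turn the marker carousel with its removable crank

## Robot

A 7-joint arm with a two-finger parallel gripper is mounted at the origin on the work surface. World frame = base frame: x ahead of the robot, y to its left, z up, the work surface at z = 0. Lengths are in m, angles in rad, forces in N, time in s.
With the tool pointing down it reaches from about 0.4 to 0.85 m from the base axis. Payload 10.4 kg.
Tool frame: the origin (TCP) lies between the finger pads; the fingertips stand ahead of it and the grasp point (between the pads) lies 3 mm ahead of it (r.tips_ahead is the z of the fingertips in the tool frame, in m); z points along the fingers, y is the line along which they close (so a half turn about z gives the same grasp; the last joint's range is limited). The gripper opens to 87 mm and grips with 3 to 60 N. Pads are 19 mm wide; open, the fingers measure 117 mm over their backs; the gripper's body (75 mm by 190 mm) begins 51 mm behind the grasp point.
Start: joints at [-1.214, 0.332, -0.065, 1.46, 0.022, 1.35, -0.088], TCP at [0.232, 0.58, 0.245] pointing down, gripper open.
Joint ranges: [-2.6, 2.6], [-0.5, 2.12], [-1.47, 1.34], [0.16, 2.42], [-1.27, 4.41], [0.06, 2.06], [-2.6, 2.6]. Speed limits (rad/s): [2.22, 2.22, 2.79, 2.79, 3.14, 3.14, 3.14].

## Interface

Orientations are given as a unit quaternion [x, y, z, w].
In Python, from bench import telemetry, camera, get_calibration, r gives the robot as it stands.
- The arm moves only by the tool drive_tool, never from a script. Its argument "series" is one flat list of numbers, 7 for each row, row after row: the turn, a rotation vector about the tool's x, y, z in units of 5 degrees (1.0 is 5 degrees), then the shift along the tool's x, y, z in units of 40 mm (1.0 is 40 mm), then the opening, from -1 (shut) to 1 (fully open). A call has 1 to 10 rows; each row is the pose to reach, as a shift and turn from the pose commanded when the call began, along the tool's axes at that moment; what a row does not reach only later rows make up. A row lasts 1/12 s, in which the tool goes at most 41.7 mm and 7.16 degrees, less where a joint would pass 70% of its speed; a pose out of reach is approached as far as the arm can. A call with a gripper value outside its range is refused whole. The fingers move at their own pace and stop on an object; "grip_force" is the grip in N (left out, the last holds). Time passes only in rows, so rows that repeat a pose let the fingers close. It gives the time, the measured TCP pose, the force, the opening and the grip force at its end, in the units of the state.
- telemetry.read_state(): the state, without advancing time (a new reading comes with each control period).
- camera(name): name is "side" or "top" or "wrist"; returns the picture (400x640x3 uint8, red, green, blue); there is no depth.
- get_calibration(name): a dict with "fovy" (degrees; the focal length in pixels is half the picture's height over the tangent of half this angle, whatever the lens; pixels are square), "cx", "cy" (the principal point, pixels), "xyz" and "rotation" of the camera in the world. Camera axes: x right, y up, looking along -z (the intrinsics and any distortion apply to the point x, -y, -z); pixel columns grow to the right and rows downward; lengths in m; the calibration is good to about 2 mm. A picture is of the moment at which its call begins: read the wrist's pose just before it. get_calibration takes no time and is no camera call; for the wrist camera it gives the pose at the moment of the call.
- r.close_job(): hands the job in; it is judged then, once.
The state is a dict: "time": time; "joint_positions": joint angles; "joint_vel": joint speeds; "joint_torque": joint torques, N m; "ee_pos": TCP position; "eef_rot": TCP orientation; "ft_force": force on the tool from outside, world axes, zero at the start; "torque": the same for the moment, N m; "width": finger opening in m; "grip_force": force on a finger pad.
Only numpy, scipy, OpenCV 4.12 (cv2) and the standard library are available. Lean on these libraries where they do the work, as an engineer would, in place of code of your own. Each camera call takes 0.05 s, during which the arm holds its last target. There are 200 camera calls.

## Task

On this stationery shop's counter, take the crank with the red knob and square hub, push it fully down onto the square shaft in the middle of the marker carousel and turn the carousel with it until the middle of the orange markers is in line with the white arrow on the base. Then lift the crank straight off without turning the carousel again and stand it upright on the grey mat, back where it stood. Leave the crank with the blue knob alone.

Things in the scene. Friction and masses are not known exactly. Their poses are not given: they have to be found in the camera images.
- crank: Crank to use: red knob, bright SQUARE hub 40x40, 44 high, about 350 g, on a grey mat 4 thick (mm). Origin: centre of hub's underside, z up. In the underside a square socket 31x31, 34 deep, sides along x and y. On top a black flat-sided grip 18 thick (along y), 34 long (x), from 44 to 82 above the origin. Arm 16 wide, 34 to 44 up, runs along +x to x = 84; fixed upright knob, 22 wide, at x = 75, top 76 up.
- spare_crank: Crank for something else, to be left alone: blue knob, dark ROUND hub 42 mm wide, no socket; otherwise same sizes and frame as the red-knobbed one. Stands on the same mat, 11 cm or more from it; which is left or right varies.
- shaft_top (a point): Tip centre of the square shaft, 131 mm above the table, 46 above the drum (260 wide) of which it is part. z up, x and y along its sides, -x to the middle of orange (anticlockwise: blue, pink, green). Lower 26 mm: 28x28; upper 20 taper to 16x16 at the tip, so the socket self-centres. Crank fits in 4 yaws; fully down, its origin is 34 mm below this point, yaw play about 6 degrees either way.
- carousel (a joint): Carousel angle on its fixed base, rad, positive anticlockwise from above. 0: middle of orange in line with the white arrow, which lies on the black base at the drum's edge and points to its centre. Starts 0.6 to 1.4 anticlockwise of 0; turns both ways against light friction (0.08 N m), no stop near 0, stays where left.

How it is judged:
By the outcome, as a careful person would: the job done as asked, in the order asked, and still so for the second after the job is handed in, with the robot touching nothing.
It also fails if it takes over 58 s, if anything falls off the work surface, if the arm or the gripper's body presses on something with over 40 N, if the wrist force passes 120 N, or if a joint passes its speed limit or range.

## Working session

There is one attempt and no reset: what is moved stays moved. The work goes in short steps, Python scripts to look and compute and a tool call to move; the robot and the scene stay as the last step left them, time stands still between calls to the robot, and variables do not carry over. Pictures are saved under pics/ and viewed, at most 10 in all, crops included, and the job is handed in when it is done.

Besides the shell and the picture viewer there is one more tool, called after "Request:" by a JSON object that holds its "op" and its "data", one argument or row to a line. drive_tool: Moves the arm, as the interface text tells. Its arguments: {"type":"object","properties":{"series":{"type":"array"},"grip_force":{"type":"number"}},"required":["series"]}

```bash
ls; mkdir -p pics; python3 - <<'E'
from bench import telemetry, camera, get_calibration, r
import cv2
s=telemetry.read_state();print(s['time'],s['ee_pos'],s['eef_rot'],s['width'],r.tips_ahead)
for n in('top','side'):
    cv2.imwrite(f'pics/{n}0.png',camera(n)[:,:,::-1]);print(n,get_calibration(n))
print(get_calibration('wrist'))
E
```

```text
pics
0.0 [0.23159712 0.58013816 0.24375763] [ 1.88719254e-01  9.82030828e-01 -7.00203728e-04 -7.71221173e-05] 0.0868376829365021 0.022
top {'fovy': 55.115679708505006, 'cx': 317.2028556153972, 'cy': 206.03664428289386, 'xyz': array([ 0.38743095, -0.01474276,  0.85865287]), 'rotation': array([-0.055647  ,  0.07714665,  0.70667305, -0.70111697])}
side {'fovy': 45.94590848591034, 'cx': 329.96952366851826, 'cy': 190.3109827771257, 'xyz': array([ 0.22573531, -0.56073539,  0.84521733]), 'rotation': array([ 0.32940964, -0.08220855, -0.24560327,  0.9079703 ])}
{'fovy': 60.68783179989251, 'cx': 319.6740415909909, 'cy': 200.48642872497223, 'xyz': array([0.16695279, 0.60559632, 0.38558969]), 'rotation': array([-0.1089994 , -0.07276207,  0.55581714,  0.82090932])}
```

View pics/top0.png

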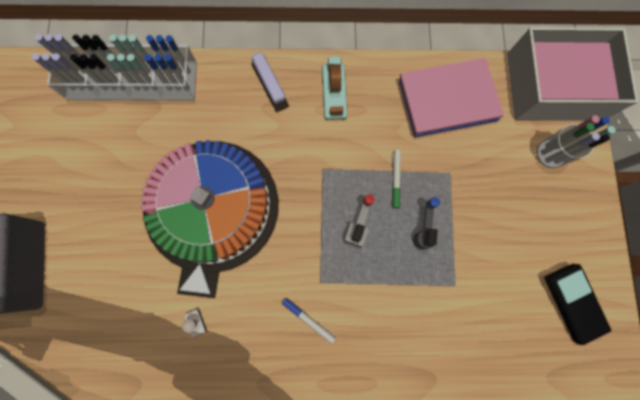

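View pics/side0.png

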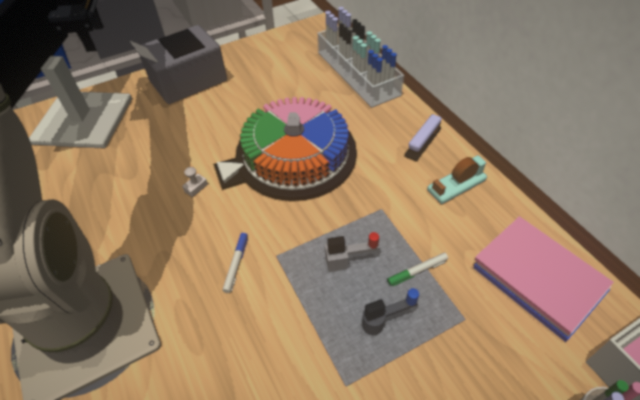

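Top picture: the carousel is centred at about (205,200) px with orange at lower right, and the arrow tip is at about (200,263). The red crank's grip is at (357,233) and its knob at (369,199). The blue crank's grip is at (430,237). Next I'll take enlarged crops.

```bash
python3 - <<'E'
import cv2,numpy as np
t=cv2.imread('pics/top0.png');s=cv2.imread('pics/side0.png')
R=lambda im,x,y,w,h,k:cv2.resize(im[y:y+h,x:x+w],None,fx=k,fy=k,interpolation=cv2.INTER_CUBIC)
a=R(t,130,130,160,180,3.2)
b=cv2.resize(R(t,330,180,60,80,3.6),(288,288*80//60)); 
a=R(t,130,135,160,170,3); b=R(t,335,180,56,85,5)
H=max(a.shape[0],b.shape[0]);c=np.zeros((H,a.shape[1]+b.shape[1],3),np.uint8);c[:a.shape[0],:a.shape[1]]=a;c[:b.shape[0],a.shape[1]:]=b
print(c.shape);cv2.imwrite('pics/c1.png',c)
a=R(s,215,85,145,115,3); b=R(s,315,220,75,60,4.8)
c=np.zeros((345,435+360,3),np.uint8);c[:,:435]=a;c[:288,435:]=b
cv2.imwrite('pics/c2.png',c)
E
```

```text
(510, 760, 3)
```

View pics/c1.png

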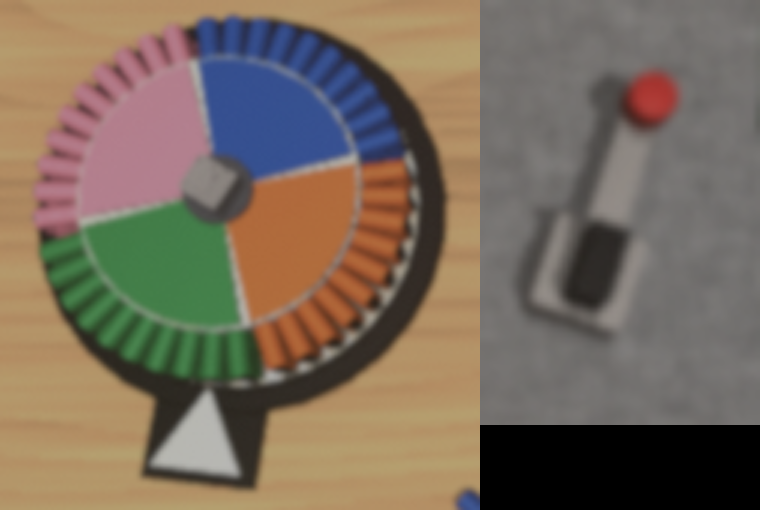

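View pics/c2.png

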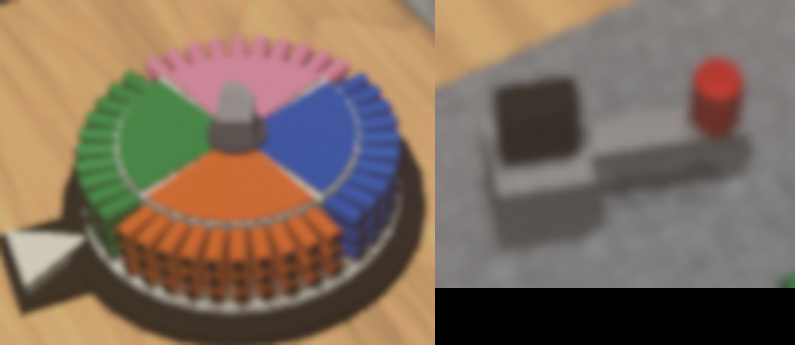

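c1 (3x) shows the four separators ending at (194,60), (357,158), (245,325) and (80,221), and the arrow tip at (208,388) with base corners (147,467) and (241,476). In the 5x part, the red knob top is at (652,99), the grip top centre at about (598,263) and the hub top centre at about (590,272). c2 (side view) shows the shaft tip at about (236,86), the knob top at (717,80) and the hub top corners at (500,190) and (598,177).

```bash
cat >h.py <<'E'
import numpy as np
from bench import telemetry, camera, get_calibration, r
from scipy.spatial.transform import Rotation as Ro
def ray(c,px):
    f=200/np.tan(np.radians(c['fovy']/2));px=np.atleast_2d(px).astype(float)
    d=np.c_[(px[:,0]-c['cx'])/f,-(px[:,1]-c['cy'])/f,-np.ones(len(px))]
    return Ro.from_quat(c['rotation']).apply(d)
def onz(c,px,z):
    d=ray(c,px);return c['xyz']+d*((z-c['xyz'][2])/d[:,2])[:,None]
def proj(c,P):
    f=200/np.tan(np.radians(c['fovy']/2))
    q=Ro.from_quat(c['rotation']).inv().apply(np.atleast_2d(P)-c['xyz'])
    return np.c_[c['cx']-f*q[:,0]/q[:,2],c['cy']+f*q[:,1]/q[:,2]]
def plan(pos,yaw,s=None):
    """shift/turn in move units to TCP pos, tool down with tool y at world yaw (rad); relative to measured pose"""
    s=s or telemetry.read_state();R=Ro.from_quat(s['eef_rot'])
    y=np.array([np.cos(yaw),np.sin(yaw),0]);z=np.array([0,0,-1.]);x=np.cross(y,z)
    T=Ro.from_matrix(np.c_[x,y,z])
    return np.degrees((R.inv()*T).as_rotvec())/5, R.inv().apply(np.array(pos)-s['ee_pos'])/.04
E
python3 - <<'E'
from h import *
np.set_printoptions(precision=4,suppress=True)
t=get_calibration('top');s=get_calibration('side')
C=lambda p:np.array(p)/3+[130,135]
K=lambda p:(np.array(p)-[480,0])/5+[335,180]
S1=lambda p:np.array(p)/3+[215,85]
S2=lambda p:(np.array(p)-[435,0])/4.8+[315,220]
P=onz(t,C([[194,60],[357,158],[245,325],[80,221]]),.085);m=P.mean(0)
print('sep',P,m, np.linalg.norm(P-m,axis=1), np.degrees(np.arctan2(*(P-m)[:,1::-1].T)))
PS=onz(s,S1([[325,80],[318,195],[145,193],[160,80]]),.085);print('side sep',PS,PS.mean(0))
print('tip top',onz(t,C([[208,182]]),.131),'side',onz(s,S1([[236,86]]),.131))
for z in(.01,.03):
    A=onz(t,C([[208,388],[147,467],[241,476]]),z);d=A[0]-(A[1]+A[2])/2
    print('arrow',z,A,'dir',np.degrees(np.arctan2(d[1],d[0])),'c->tip',np.degrees(np.arctan2(*(A[0]-m)[1::-1])))
k=onz(t,K([[652,99]]),.080)[0];k2=onz(s,S2([[717,80]]),.080)[0]
h=onz(t,K([[590,272]]),.048)[0];g=onz(t,K([[598,263]]),.086)[0]
h2=onz(s,S2([[500,190],[598,177]]),.048)
print('knob',k,k2,'hub',h,'grip',g,'side hub front edge',h2)
for a in(h,g): print(np.linalg.norm(k-a),np.degrees(np.arctan2(*(k-a)[1::-1])))
E
```

```text
sep [[0.6444 0.2157 0.085 ]
 [0.5739 0.1012 0.085 ]
 [0.4597 0.173  0.085 ]
 [0.5309 0.2865 0.085 ]] [0.5522 0.1941 0.085 ] [0.0947 0.0954 0.0949 0.0949] [  13.182   -76.8506 -167.1556  103.0257]
side sep [[0.6435 0.2137 0.085 ]
 [0.5748 0.1029 0.085 ]
 [0.4636 0.1715 0.085 ]
 [0.5284 0.2824 0.085 ]] [0.5526 0.1926 0.085 ]
tip top [[0.5474 0.1891 0.131 ]] side [[0.5568 0.1955 0.131 ]]
arrow 0.01 [[0.4213 0.216  0.01  ]
 [0.3659 0.2566 0.01  ]
 [0.3588 0.1897 0.01  ]] dir -6.928511305656833 c->tip 170.52832950445088
arrow 0.03 [[0.4205 0.2105 0.03  ]
 [0.3664 0.2502 0.03  ]
 [0.3595 0.1849 0.03  ]] dir -6.928511305656841 c->tip 172.9005797258095
knob [ 0.5483 -0.1483  0.08  ] [ 0.5498 -0.1509  0.08  ] hub [ 0.4797 -0.1245  0.048 ] grip [ 0.479  -0.1227  0.086 ] side hub front edge [[ 0.4575 -0.134   0.048 ]
 [ 0.4952 -0.149   0.048 ]]
0.0792945822032799 -19.138077316500006
0.07402932235167803 -20.264778178885443
```

The carousel centre is at about (0.5523, 0.1935). Orange's middle is at yaw -122° and the arrow at 173°, so it needs about -65°. The red crank is at about (0.480, -0.1235) with yaw -20.5°. Next I'll work out the approach move.

```bash
python3 - <<'E'
from h import *
print(*plan([.480,-.1235,.19],np.radians(69.5)))
E
```

```text
[-0.01506862  0.00059233 -0.25213922] [-12.28956346 -14.03390096   1.36479368]
```

Request:
{"op": "drive_tool", "data": {
  "series": [0,0,-0.25,-12.3,-14.03,0.5,1,0,0,-0.25,-12.3,-14.03,0.5,1,0,0,-0.25,-12.3,-14.03,0.5,1,0,0,-0.25,-12.3,-14.03,0.5,1,0,0,-0.25,-12.3,-14.03,0.5,1,0,0,-0.25,-12.3,-14.03,0.5,1,0,0,-0.25,-12.3,-14.03,0.5,1,0,0,-0.25,-12.3,-14.03,0.5,1,0,0,-0.25,-12.3,-14.03,0.5,1,0,0,-0.25,-12.3,-14.03,0.5,1]
}}

```text
time: 0.93
ee_pos: [0.3706, 0.1857, 0.2332]
eef_rot: [0.178, 0.984, 0.0, -0.0]
ft_force: [1.5, -0.1, 0.1]
width: 0.087
grip_force: 0.0
```

```bash
python3 - <<'E'
from h import *
print(*plan([.480,-.1235,.19],np.radians(69.5)),telemetry.read_state())
E
```

```text
[ 0.00366278 -0.00385035 -0.00111928] [-5.26965128 -6.28283067  1.07629104] {'time': 0.9333, 'joint_positions': array([-0.8199232 , -0.14700239,  0.22484038,  2.00002573,  0.03356521,
        1.28500577,  0.60601432]), 'joint_vel': array([ 0.47532079, -0.24959671,  0.6049248 ,  0.2143759 ,  0.13799004,
        0.00798136,  1.01974386]), 'joint_torque': array([ -4.33824778, -25.89300513,  -4.85606655, -37.62688637,
        -0.51304813,   0.40606887,  -2.23876297]), 'ee_pos': array([0.37061326, 0.18570964, 0.23320279]), 'eef_rot': array([ 1.77991599e-01,  9.84031980e-01,  1.87163440e-04, -1.36883271e-04]), 'ft_force': array([ 1.46501227, -0.1271495 ,  0.05629053]), 'torque': array([-0.02719755, -0.04974162,  0.02093678]), 'grip_force': 0.0, 'width': 0.08701615775217769}
```

Request:
{"op": "drive_tool", "data": {
  "series": [0,0,0,-5.2,-6.2,1.07,1,0,0,0,-5.2,-6.2,1.07,1,0,0,0,-5.2,-6.2,1.07,1,0,0,0,-5.2,-6.2,1.07,1,0,0,0,-5.2,-6.2,1.07,1,0,0,0,-5.2,-6.2,1.07,1,0,0,0,-5.2,-6.2,1.07,1,0,0,0,-5.2,-6.2,1.07,1,0,0,0,-5.2,-6.2,1.07,1,0,0,0,-5.2,-6.2,1.07,1]
}}

```text
time: 1.77
ee_pos: [0.4782, -0.1192, 0.19]
eef_rot: [0.18, 0.984, -0.001, -0.001]
ft_force: [-0.4, 0.4, -0.1]
width: 0.087
grip_force: 0.0
```

```bash
python3 - <<'E'
from h import *
import cv2
c=get_calibration('wrist');im=camera('wrist')
y=np.radians(-20.5);R=np.array([[np.cos(y),-np.sin(y),0],[np.sin(y),np.cos(y),0],[0,0,1]])
P=np.array([[75,0,76],[17,9,82],[-17,9,82],[-17,-9,82],[17,-9,82],[20,20,44],[-20,20,44],[-20,-20,44]])/1000@R.T+[.480,-.1235,.004]
px=proj(c,P);print(px.round(1).tolist())
im=im[:,:,::-1].copy()
for p in px: cv2.circle(im,tuple(int(v) for v in p),2,(0,255,0),-1)
cv2.imwrite('pics/w1.png',im)
print(*plan([.480,-.1235,.19],np.radians(69.5)),telemetry.read_state()['ee_pos'])
E
```

```text
[[317.2, 294.4], [328.4, 230.5], [328.4, 186.9], [304.0, 187.1], [304.8, 230.6], [340.0, 218.7], [340.5, 173.5], [293.0, 173.7]]
[-0.00669026 -0.01248764 -0.01723989] [-0.09491271 -0.12296963  0.00270061] [ 0.47817558 -0.11756038  0.19010928]
```

View pics/w1.png

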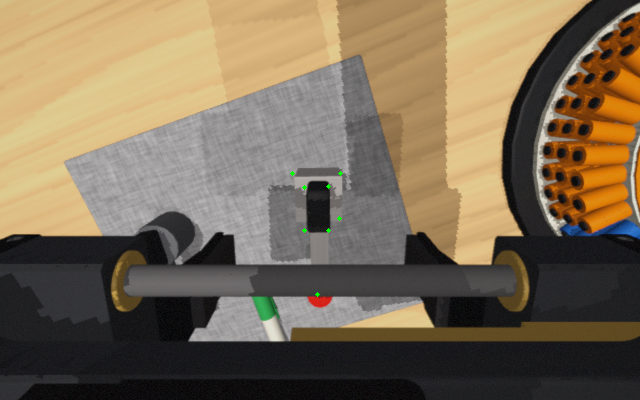

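The wrist view shows the grip at (318,206), within 2 px of the projected model, so the crank pose is confirmed. Next: descend and grip.

Request:
{"op": "drive_tool", "data": {
  "series": [0,0,0,-0.09,-0.12,0.8,1,0,0,0,-0.09,-0.12,1.6,1,0,0,0,-0.09,-0.12,2.3,1,0,0,0,-0.09,-0.12,2.7,1,0,0,0,-0.09,-0.12,2.86,1,0,0,0,-0.09,-0.12,2.86,1,0,0,0,-0.09,-0.12,2.86,0,0,0,0,-0.09,-0.12,2.86,-1,0,0,0,-0.09,-0.12,2.86,-1,0,0,0,-0.09,-0.12,2.86,-1],
  "grip_force": 40
}}

```text
time: 2.65
ee_pos: [0.4809, -0.1229, 0.0771]
eef_rot: [0.178, 0.984, 0.0, 0.001]
ft_force: [0.1, -0.2, 0.1]
width: 0.0685
grip_force: 0.0
```

Request:
{"op": "drive_tool", "data": {
  "series": [0,0,0,0,0,0,-1,0,0,0,0,0,0,-1,0,0,0,0,0,0,-1,0,0,0,0,0,0,-1,0,0,0,0,0,0,-1,0,0,0,0,0,0,-1]
}}

```text
time: 3.15
ee_pos: [0.4802, -0.1231, 0.0761]
eef_rot: [0.178, 0.984, 0.0, -0.0]
ft_force: [-0.2, 0.3, 0.5]
width: 0.0281
grip_force: 0.0
```

```bash
python3 - <<'E'
from h import *
print(telemetry.read_state())
print(*plan([.5523,.1935,.270],np.radians(58)))
E
```

```text
{'time': 3.15, 'joint_positions': array([-0.44143131,  0.25556389,  0.67246946,  2.01161071, -0.19664482,
        0.93780676,  1.54507838]), 'joint_vel': array([ 6.74479043e-04, -2.34598195e-04, -1.41081967e-03, -1.39077388e-03,
        1.02075083e-03,  1.60832729e-04, -6.81273658e-05]), 'joint_torque': array([-2.67098469e-03, -3.93692780e+01,  6.23455077e+00, -3.15682018e+01,
        4.20420337e-02,  8.03290168e-02, -7.57197231e-04]), 'ee_pos': array([ 0.4801665 , -0.12311232,  0.07612181]), 'eef_rot': array([ 1.78074147e-01,  9.84017069e-01,  3.22194750e-05, -6.44602060e-05]), 'ft_force': array([-0.20477889,  0.29031446,  0.53591139]), 'torque': array([-0.02080241,  0.0188301 ,  0.0184327 ]), 'grip_force': 0.0, 'width': 0.028059620683082664}
[ 3.03113858e-04 -1.62634664e-03  2.29695824e+00] [ 1.08566935  8.04549927 -4.84647912]
```

Fingers are still closing.

Request:
{"op": "drive_tool", "data": {
  "series": [0,0,0,0,0,0,-1,0,0,0,0,0,0,-1,0,0,0,0,0,0,-1,0,0,0,0,0,0,-1,0,0,0,0,0,0,-1,0,0,0,0,0,0,-1]
}}

```text
time: 3.65
ee_pos: [0.4801, -0.1231, 0.076]
eef_rot: [0.178, 0.984, 0.0, -0.0]
ft_force: [1.0, 0.5, -2.1]
width: 0.0177
grip_force: 39.9
```

Request:
{"op": "drive_tool", "data": {
  "series": [0,0,0,0,0,-0.3,-1,0,0,0,0,0,-0.8,-1,0,0,0,0,0,-1.5,-1,0,0,0,0,0,-2.3,-1,0,0,0,0,0,-3.1,-1,0,0,0,0,0,-3.9,-1,0,0,0,0,0,-4.5,-1,0,0,0,0,0,-4.85,-1,0,0,0,0,0,-4.85,-1]
}}

```text
time: 4.4
ee_pos: [0.4813, -0.1235, 0.2729]
eef_rot: [0.178, 0.984, 0.001, 0.002]
ft_force: [-0.6, 0.0, -2.4]
width: 0.0177
grip_force: 39.9
```

```bash
python3 - <<'E'
from h import *
s=telemetry.read_state();print(s['joint_positions'],s['grip_force'],s['ft_force'])
print(*plan([.5523,.1935,.270],np.radians(58)))
E
```

```text
[-0.52447925  0.00310833  0.69618565  1.78233806 -0.00333464  1.35252387
  1.3850026 ] 39.86747336341068 [-0.59454904  0.02039718 -2.41361409]
[0.02800403 0.04376258 2.29522965] [1.1167799  8.0447141  0.08536339]
```

Request:
{"op": "drive_tool", "data": {
  "series": [0,0,2.3,1.12,8.04,0,-1,0,0,2.3,1.12,8.04,0,-1,0,0,2.3,1.12,8.04,0,-1,0,0,2.3,1.12,8.04,0,-1,0,0,2.3,1.12,8.04,0,-1,0,0,2.3,1.12,8.04,0,-1,0,0,2.3,1.12,8.04,0,-1,0,0,2.3,1.12,8.04,0,-1,0,0,2.3,1.12,8.04,0,-1,0,0,2.3,1.12,8.04,0,-1]
}}

```text
time: 5.23
ee_pos: [0.5501, 0.1963, 0.2675]
eef_rot: [0.274, 0.962, -0.001, -0.001]
ft_force: [0.2, -1.0, -2.6]
width: 0.0181
grip_force: 39.9
```

Request:
{"op": "drive_tool", "data": {
  "series": [0,0,0,0,0,0.5,-1,0,0,0,0,0,0.7,-1,0,0,0,0,0,0.7,-1,0,0,0,0,0,0.7,-1]
}}

```text
time: 5.57
ee_pos: [0.5506, 0.1927, 0.2416]
eef_rot: [0.276, 0.961, -0.001, -0.001]
ft_force: [0.0, 0.7, -2.5]
width: 0.018
grip_force: 39.9
```

```bash
python3 - <<'E'
from h import *
import cv2
a=camera('side');b=camera('top')
R=lambda im,x,y,w,h,k:cv2.resize(im[y:y+h,x:x+w],None,fx=k,fy=k,interpolation=cv2.INTER_CUBIC)
cv2.imwrite('pics/d1.png',np.hstack([R(a,200,40,180,180,2.2),R(b,120,120,180,180,2.2)])[:,:,::-1])
s=telemetry.read_state();print(s['joint_positions'],s['grip_force'],s['ft_force'],s['ee_pos'])
print(*plan([.5523,.1935,.170],np.radians(58)))
E
```

```text
[-0.79943116  0.25027314  0.45941495  1.60028481 -0.11387057  1.31697418
  0.68743933] 39.86752779514063 [-0.06999003  0.06905675 -2.10188774] [0.5511764  0.19330782 0.24279561]
[ 0.0072516   0.00325767 -0.01160291] [-0.02073962  0.01782951  1.81990787]
```

View pics/d1.png

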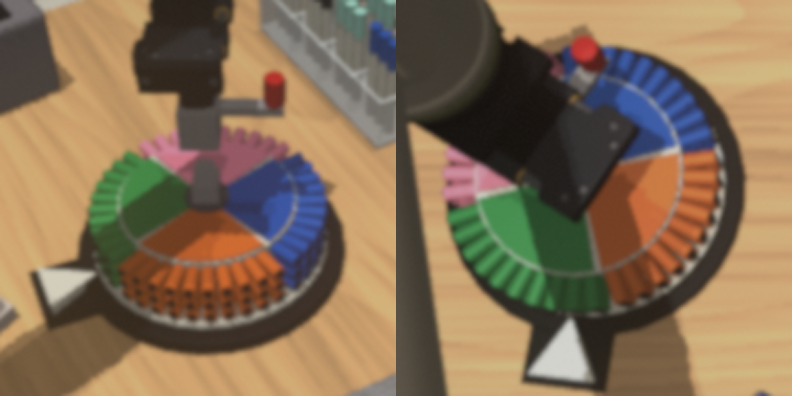

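d1 shows the hub at about (198,125) directly over the shaft at (207,180), the crank level and the carousel unturned. Pushing down.

Request:
{"op": "drive_tool", "data": {
  "series": [0,0,0,-0.02,0.02,0.4,-1,0,0,0,-0.02,0.02,0.8,-1,0,0,0,-0.02,0.02,1.1,-1,0,0,0,-0.02,0.02,1.3,-1,0,0,0,-0.02,0.02,1.5,-1,0,0,0,-0.02,0.02,1.65,-1,0,0,0,-0.02,0.02,1.75,-1,0,0,0,-0.02,0.02,1.82,-1,0,0,0,-0.02,0.02,1.82,-1]
}}

```text
time: 6.42
ee_pos: [0.5524, 0.1949, 0.1694]
eef_rot: [0.275, 0.961, 0.001, 0.0]
ft_force: [3.6, 3.7, -5.3]
width: 0.0172
grip_force: 39.9
```

```bash
python3 - <<'E'
from h import *
s=telemetry.read_state();print(s['grip_force'],s['ft_force'],s['torque'],s['ee_pos'])
E
```

```text
39.90494031429989 [ 3.5720582   3.65083873 -5.27296333] [ 1.19367165 -0.99153566  0.00754595] [0.55243053 0.19486782 0.16939227]
```

Request:
{"op": "drive_tool", "data": {
  "series": [0,0,0,0,0,0.05,-1,0,0,0,0,0,0.08,-1,0,0,0,0,0,0.08,-1]
}}

```text
time: 6.67
ee_pos: [0.5526, 0.1948, 0.1688]
eef_rot: [0.276, 0.961, 0.001, 0.001]
ft_force: [-5.1, 0.9, 16.0]
width: 0.0176
grip_force: 39.9
```

Request:
{"op": "drive_tool", "data": {
  "series": [0,0,0.3,0,0,-0.05,-1,0,0,1,0,0,-0.06,-1,0,0,2,0,0,-0.06,-1,0,0,3,0,0,-0.06,-1,0,0,4,0,0,-0.06,-1,0,0,5,0,0,-0.06,-1,0,0,6,0,0,-0.06,-1,0,0,7,0,0,-0.06,-1,0,0,7.7,0,0,-0.06,-1,0,0,8,0,0,-0.06,-1]
}}

```text
time: 7.5
ee_pos: [0.5525, 0.196, 0.1694]
eef_rot: [0.589, 0.808, 0.002, -0.0]
ft_force: [2.5, 7.1, -1.6]
width: 0.0181
grip_force: 39.9
```

Request:
{"op": "drive_tool", "data": {
  "series": [0,0,0.3,0,0,0,-1,0,0,1,0,0,0,-1,0,0,2,0,0,0,-1,0,0,3,0,0,0,-1,0,0,4,0,0,0,-1,0,0,4.6,0,0,0,-1,0,0,4.9,0,0,0,-1,0,0,5,0,0,0,-1,0,0,5,0,0,0,-1,0,0,5,0,0,0,-1]
}}

```text
time: 8.33
ee_pos: [0.5526, 0.196, 0.1694]
eef_rot: [0.749, 0.663, 0.002, -0.0]
ft_force: [3.4, 6.9, -1.9]
width: 0.0177
grip_force: 39.9
```

```bash
python3 - <<'E'
from h import *
import cv2
a=camera('side');b=camera('top')
R=lambda im,x,y,w,h,k:cv2.resize(im[y:y+h,x:x+w],None,fx=k,fy=k,interpolation=cv2.INTER_CUBIC)
cv2.imwrite('pics/d2.png',np.hstack([R(a,215,85,145,120,2.75),R(b,130,160,145,120,2.75)])[:,:,::-1])
s=telemetry.read_state();print(s['ft_force'],s['torque'],s['ee_pos'],s['joint_positions'],90-2*np.degrees(np.arctan2(s['eef_rot'][0],s['eef_rot'][1])),s['width'])
E
```

```text
[ 3.3753323   6.93178984 -1.62707578] [ 1.85614749 -0.89878752  0.03246868] [0.55262999 0.19600555 0.16942083] [-0.93119519  0.33491471  0.62705164  1.69580637 -0.21258482  1.17620919
 -0.36964563] -6.921035240711888 0.017757211561197698
```

View pics/d2.png

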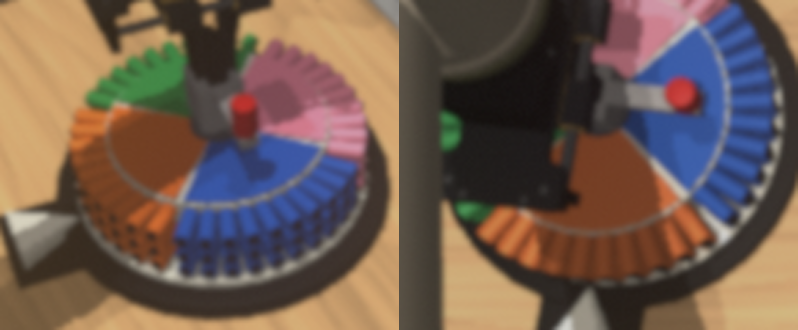

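d2: carousel turned most of the way. In the side half, separators end at about (181,205) orange/blue, (113,104) green/orange and (328,152) blue/pink. In the top half, orange/blue is at about (708,220).

```bash
python3 - <<'E'
from h import *
t=get_calibration('top');s=get_calibration('side')
S=onz(s,np.array([[181,205],[113,104],[328,152]])/2.75+[215,85],.085)
T=onz(t,(np.array([[708,220],[690,25]])-[399,0])/2.75+[130,160],.085)
for P,m in((S,[.5526,.1926,0]),(T,[.5522,.1941,0])):
    d=P-m;print(np.linalg.norm(d[:,:2],axis=1),np.degrees(np.arctan2(d[:,1],d[:,0])))
E
```

```text
[0.09823714 0.09541651 0.10067997] [-134.6108853   134.1890148   -50.77256815]
[0.11906396 0.08928827] [-136.45393359  -46.42708929]
```

Request:
{"op": "drive_tool", "data": {
  "series": [0,0,0.3,0,0,0,-1,0,0,0.6,0,0,0,-1,0,0,0.9,0,0,0,-1,0,0,1.1,0,0,0,-1,0,0,1.1,0,0,0,-1,0,0,1.1,0,0,0,-1]
}}

```text
time: 8.93
ee_pos: [0.5526, 0.196, 0.1694]
eef_rot: [0.78, 0.626, 0.002, -0.0]
ft_force: [3.7, 7.0, -1.8]
width: 0.0181
grip_force: 39.9
```

```bash
python3 - <<'E'
from h import *
import cv2
t=get_calibration('top');s=get_calibration('side')
for p,q in zip([[208,388],[147,467],[241,476]],[[87,238],[27,290],[5,234]]):
    d1=ray(t,np.array(p)/3+[130,135])[0];d2=ray(s,np.array(q)/3+[215,85])[0]
    k=np.linalg.lstsq(np.c_[d1,-d2],s['xyz']-t['xyz'],rcond=None)[0]
    print(t['xyz']+k[0]*d1,s['xyz']+k[1]*d2)
A=onz(s,np.array([[87,238],[27,290],[5,234]])/3+[215,85],.02)
d=A[0]-A[1:].mean(0);print(A,np.degrees(np.arctan2(d[1],d[0])))
a=camera('side');b=camera('top');cv2.imwrite('pics/s3.png',a[:,:,::-1]);cv2.imwrite('pics/t3.png',b[:,:,::-1])
R=lambda im,x,y,w,h,k:cv2.resize(im[y:y+h,x:x+w],None,fx=k,fy=k,interpolation=cv2.INTER_CUBIC)
cv2.imwrite('pics/d3.png',np.hstack([R(a,212,95,135,100,3),R(b,150,165,130,100,3)])[:,:,::-1])
st=telemetry.read_state();print(st['ft_force'],90-2*np.degrees(np.arctan2(st['eef_rot'][0],st['eef_rot'][1])))
E
```

```text
[0.42093603 0.21349201 0.01913927] [0.42312556 0.21283624 0.01904837]
[ 0.3634642   0.28709579 -0.0854907 ] [ 0.37867291  0.2821648  -0.08745318]
[0.36186767 0.16801719 0.10004384] [0.35414703 0.17016578 0.10082163]
[[0.42289819 0.21194519 0.02      ]
 [0.36105293 0.18505407 0.02      ]
 [0.36808913 0.24952226 0.02      ]] -5.233892947446422
[ 3.07208605  7.64632334 -1.63951131] -12.426304609067657
```

View pics/d3.png

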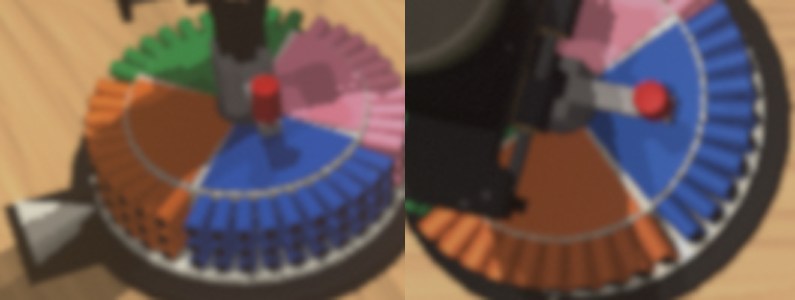

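d3 shows orange nearly facing the arrow. In the side half, separators are near (195,190) orange/blue and (362,135) blue/pink. Colour boundaries along a ring will give a sharper angle.

```bash
cat >ring.py <<'E'
from h import *
import cv2,sys
ref={'o':12,'g':62,'b':112,'p':170}
def trans(f,n,c0):
    c=get_calibration(n);im=cv2.GaussianBlur(cv2.imread(f),(0,0),.7)
    a=np.radians(np.arange(-180,180,.25));out={}
    for rad in(.06,.065,.07,.075,.08,.085):
        P=np.c_[c0[0]+rad*np.cos(a),c0[1]+rad*np.sin(a),.085*np.ones_like(a)]
        px=proj(c,P).astype(np.float32)
        v=cv2.remap(im,px[None,:,0].copy(),px[None,:,1].copy(),cv2.INTER_CUBIC)
        h=cv2.cvtColor(v,cv2.COLOR_BGR2HSV)[0].astype(int)
        lab=np.array([' ' if S<90 else min(ref,key=lambda k:min(abs(H-ref[k]),180-abs(H-ref[k]))) for H,S,_ in h])
        D=np.degrees(a)
        # runs: boundary between big runs, gap (white line) < 10deg
        idx=np.where(lab!=' ')[0]
        for i,j in zip(idx,np.roll(idx,-1)):
            if lab[i]!=lab[j]:
                gap=(D[j]-D[i])%360
                if gap<9 and (lab[(i-np.arange(40))%len(a)]==lab[i]).mean()>.8 and (lab[(j+np.arange(40))%len(a)]==lab[j]).mean()>.8:
                    out.setdefault(lab[i]+lab[j],[]).append(((D[i]+gap/2)+180)%360-180)
    return {k:(round(float(np.median(v)),2),round(float(np.std(v)),2),len(v)) for k,v in out.items()}
for f in sys.argv[1:]:
    n='top' if f.startswith('t') else 'side'
    print(f,trans('pics/'+f+'.png',n,(.5522,.1941) if n=='top' else (.5530,.1930)))
E
python3 ring.py top0 side0 t3 s3
```

```text
top0 {'go': (-168.38, 0.28, 6), 'ob': (-75.38, 0.23, 6)}
side0 {'go': (-169.81, 0.44, 6), 'ob': (-75.38, 0.2, 6)}
t3 {'ob': (-141.75, 0.22, 6), 'op': (-85.12, 0.5, 2), 'pb': (-79.12, 3.97, 3), 'bp': (-49.44, 22.23, 4)}
s3 {'ob': (-142.62, 0.36, 6), 'bp': (-50.62, 0.18, 5), 'go': (125.56, 0.37, 6), 'pg': (39.44, 0.06, 2)}
```

```bash
python3 - <<'E'
from h import *
import cv2
for f,n,(x,y,w,h),c0 in(('top0','top',(172,255,46,46),(.5522,.1941)),('side0','side',(212,155,36,36),(.5530,.1930))):
    im=cv2.imread(f'pics/{f}.png')[y:y+h,x:x+w];big=cv2.resize(im,None,fx=8,fy=8,interpolation=cv2.INTER_CUBIC)
    hsv=cv2.cvtColor(big,cv2.COLOR_BGR2HSV);m=((hsv[...,1]<50)&(hsv[...,2]>125)).astype(np.uint8)
    cs=cv2.findContours(m,cv2.RETR_EXTERNAL,cv2.CHAIN_APPROX_NONE)[0];k=max(cs,key=cv2.contourArea)
    ar,tri=cv2.minEnclosingTriangle(k);tri=(tri[:,0]+.5)/8-.5+[x,y]
    M=cv2.moments(k);cen=np.array([M['m10'],M['m01']])/M['m00']/8+[x,y]
    P=onz(get_calibration(n),np.vstack([tri,cen]),.019)
    i=np.argmax(P[:3,0]);b=np.delete(P[:3],i,0).mean(0);d=b-P[i]
    g=lambda q:np.degrees(np.arctan2(q[1]-c0[1],q[0]-c0[0]))%360
    print(f,ar/64,cv2.contourArea(k)/64,tri.round(1).tolist(),P.round(4).tolist(),'axis',np.degrees(np.arctan2(d[1],d[0]))%360,'tip',g(P[i]),'cen',g(P[3]),'base',g(b))
E
```

```text
top0 446.2012939453125 430.484375 [[178.8, 289.6], [209.8, 293.4], [199.2, 263.3]] [[0.3684, 0.2543, 0.019], [0.3598, 0.1888, 0.019], [0.4231, 0.2138, 0.019], [0.3826, 0.218, 0.019]] axis 172.54551574968733 tip 171.31343748027663 cen 171.98987818703225 base 171.6995630917168
side0 302.2682647705078 274.875 [[245.7, 163.0], [215.4, 160.6], [223.0, 181.2]] [[0.4284, 0.2148, 0.019], [0.3686, 0.2594, 0.019], [0.3597, 0.1886, 0.019], [0.3852, 0.2182, 0.019]] axis 171.87046501671983 tip 170.07359851124613 cen 171.46418451062272 base 170.6827555268833
```

The arrow is at 171.8° and orange's middle at about 171.7°, so they are aligned. Next I'll back off to mid-play, relieve the side load and lift straight off.

Request:
{"op": "drive_tool", "data": {
  "series": [0,0,-0.2,0.02,0,0,-1,0,0,-0.5,0.025,0.005,0,-1,0,0,-0.8,0.025,0.005,0,-1,0,0,-0.8,0.025,0.005,0,-1,0,0,-0.8,0.025,0.005,0,-1]
}}

```text
time: 9.45
ee_pos: [0.5528, 0.1955, 0.169]
eef_rot: [0.757, 0.653, 0.001, -0.0]
ft_force: [3.3, 4.9, -1.1]
width: 0.0176
grip_force: 39.9
```

```bash
python3 - <<'E'
from h import *
import cv2
a=camera('side');b=camera('top');cv2.imwrite('pics/s4.png',a[:,:,::-1]);cv2.imwrite('pics/t4.png',b[:,:,::-1])
st=telemetry.read_state();print(st['ft_force'],st['torque'],st['ee_pos'])
E
python3 ring.py t4 s4
```

```text
[ 2.79874479  4.89988614 -0.87347556] [ 1.28143496 -0.71623456  0.05185457] [0.55277883 0.19543974 0.16898739]
t4 {'ob': (-141.75, 0.13, 6), 'op': (-81.88, 0.0, 1), 'pb': (-74.38, 2.0, 2), 'bp': (-96.0, 0.0, 1)}
s4 {'ob': (-142.56, 0.37, 6), 'bp': (-50.5, 0.26, 3), 'go': (125.75, 0.54, 6), 'pg': (39.38, 0.0, 2)}
```

Request:
{"op": "drive_tool", "data": {
  "series": [0,0,0,0,0,-0.1,-1,0,0,0,0,0,-0.25,-1,0,0,0,0,0,-0.45,-1,0,0,0,0,0,-0.7,-1,0,0,0,0,0,-1,-1,0,0,0,0,0,-1.4,-1,0,0,0,0,0,-1.9,-1,0,0,0,0,0,-2.3,-1,0,0,0,0,0,-2.5,-1,0,0,0,0,0,-2.5,-1]
}}

```text
time: 10.38
ee_pos: [0.5532, 0.1945, 0.2708]
eef_rot: [0.758, 0.652, 0.001, 0.0]
ft_force: [0.1, -1.0, -2.7]
width: 0.0182
grip_force: 39.9
```

```bash
python3 - <<'E'
from h import *
import cv2
a=camera('side');b=camera('top');cv2.imwrite('pics/s5.png',a[:,:,::-1]);cv2.imwrite('pics/t5.png',b[:,:,::-1])
st=telemetry.read_state();print(st['ft_force'],st['ee_pos'],st['eef_rot'])
print(*plan([.4802,-.1231,.27],np.radians(69.5)))
E
python3 ring.py t5 s5
```

```text
[ 0.41710878 -0.36607604 -3.02069668] [0.5522298  0.19462804 0.26814424] [ 7.57705798e-01  6.52596219e-01 -2.97838235e-04 -9.72818524e-05]
[-7.69467612e-03 -1.05929495e-03 -1.56049453e+01] [-8.12239454 -0.60340408 -0.04343581]
t5 {'ob': (-141.75, 0.16, 6), 'bp': (-65.0, 0.0, 1), 'go': (125.62, 0.12, 2), 'og': (79.5, 0.0, 1)}
s5 {'ob': (-142.31, 0.26, 6), 'go': (125.88, 0.49, 6), 'bp': (-50.75, 0.46, 3), 'pg': (39.25, 0.0, 1)}
```

Carousel unmoved: orange's middle is at 171.9°. Returning the crank to the mat.

Request:
{"op": "drive_tool", "data": {
  "series": [0,0,-1.4,-0.8,-0.06,0,-1,0,0,-2.8,-1.6,-0.12,0,-1,0,0,-4.2,-2.4,-0.18,0,-1,0,0,-5.6,-3.2,-0.24,0,-1,0,0,-7,-4,-0.3,0,-1,0,0,-8.4,-4.8,-0.36,0,-1,0,0,-9.8,-5.6,-0.42,0,-1,0,0,-11.2,-6.4,-0.48,0,-1,0,0,-12.6,-7.2,-0.54,0,-1,0,0,-14,-8,-0.6,0,-1]
}}

```text
time: 11.32
ee_pos: [0.4801, -0.119, 0.2675]
eef_rot: [0.244, 0.97, -0.0, -0.001]
ft_force: [-0.0, -0.3, -2.0]
width: 0.0179
grip_force: 39.9
```

Request:
{"op": "drive_tool", "data": {
  "series": [0,0,-1.2,0,0,0,-1,0,0,-1.6,0,0,0,-1,0,0,-1.6,0,0,0,-1,0,0,-1.6,0,0,0,-1]
}}

```text
time: 11.65
ee_pos: [0.481, -0.1173, 0.2677]
eef_rot: [0.18, 0.984, -0.0, -0.001]
ft_force: [-0.3, 0.1, -2.8]
width: 0.0178
grip_force: 39.9
```

```bash
python3 - <<'E'
from h import *
st=telemetry.read_state();print(st['ft_force'],st['ee_pos'],st['joint_positions'])
print(*plan([.4802,-.1231,.078],np.radians(69.5)))
E
```

```text
[-0.33856579  0.08165203 -2.80297886] [ 0.48101167 -0.11729637  0.26773372] [-6.38769088e-01  2.37898580e-03  8.00027725e-01  1.79392611e+00
 -1.48584337e-03  1.34742854e+00  1.37128699e+00]
[-0.00609711 -0.0153627  -0.03787755] [-0.03863264 -0.14036845  4.74337113]
```

Request:
{"op": "drive_tool", "data": {
  "series": [0,0,0,-0.04,-0.14,0.6,-1,0,0,0,-0.04,-0.14,1.4,-1,0,0,0,-0.04,-0.14,2.2,-1,0,0,0,-0.04,-0.14,3,-1,0,0,0,-0.04,-0.14,3.7,-1,0,0,0,-0.04,-0.14,4.2,-1,0,0,0,-0.04,-0.14,4.5,-1,0,0,0,-0.04,-0.14,4.65,-1,0,0,0,-0.04,-0.14,4.65,-1,0,0,0,-0.04,-0.14,4.65,-1]
}}

```text
time: 12.48
ee_pos: [0.4815, -0.1233, 0.0833]
eef_rot: [0.179, 0.984, 0.0, 0.0]
ft_force: [0.9, -0.3, -2.9]
width: 0.0179
grip_force: 39.9
```

Request:
{"op": "drive_tool", "data": {
  "series": [0,0,0,0,0,0.04,-1,0,0,0,0,0,0.08,-1,0,0,0,0,0,0.12,-1,0,0,0,0,0,0.14,-1,0,0,0,0,0,0.14,-1]
}}

```text
time: 12.9
ee_pos: [0.481, -0.1232, 0.077]
eef_rot: [0.179, 0.984, 0.0, 0.0]
ft_force: [-1.2, 0.2, -2.5]
width: 0.0176
grip_force: 39.9
```

Request:
{"op": "drive_tool", "data": {
  "series": [0,0,0,0,0,0.03,-1,0,0,0,0,0,0.05,-1,0,0,0,0,0,0.05,-1,0,0,0,0,0,0.05,-1]
}}

```text
time: 13.23
ee_pos: [0.4814, -0.1232, 0.0759]
eef_rot: [0.179, 0.984, 0.001, 0.0]
ft_force: [-5.4, 2.3, 11.9]
width: 0.0174
grip_force: 40.0
```

```bash
python3 - <<'E'
from h import *
st=telemetry.read_state();print(st['ft_force'],st['torque'],st['ee_pos'])
E
```

```text
[-5.39624948  2.31622991 11.92901868] [0.32466928 1.23109524 0.00795205] [ 0.48138419 -0.12323601  0.07590968]
```

Down on the mat. Ease off, open gradually, then rise.

Request:
{"op": "drive_tool", "data": {
  "series": [0,0,0,0,0,-0.04,-1,0,0,0,0,0,-0.04,-0.4,0,0,0,0,0,-0.04,-0.2,0,0,0,0,0,-0.04,0.2,0,0,0,0,0,-0.04,0.5,0,0,0,0,0,-0.04,0.5,0,0,0,0,0,-0.04,0.5,0,0,0,0,0,-0.04,0.5,0,0,0,0,0,-0.04,0.5,0,0,0,0,0,-0.04,0.5]
}}

```text
time: 14.07
ee_pos: [0.481, -0.1233, 0.0765]
eef_rot: [0.179, 0.984, 0.0, 0.0]
ft_force: [-0.3, -0.1, -0.1]
width: 0.0636
grip_force: 0.0
```

Request:
{"op": "drive_tool", "data": {
  "series": [0,0,0,0,0,-0.3,0.5,0,0,0,0,0,-0.8,0.5,0,0,0,0,0,-1.6,0.5,0,0,0,0,0,-2.5,0.5,0,0,0,0,0,-3.4,0.5,0,0,0,0,0,-4,0.5,0,0,0,0,0,-4,0.5,0,0,0,0,0,-4,0.5,0,0,0,0,0,-4,0.5]
}}

```text
time: 14.82
ee_pos: [0.4806, -0.1233, 0.2362]
eef_rot: [0.179, 0.984, 0.0, -0.0]
ft_force: [0.1, 0.5, -1.0]
width: 0.0653
grip_force: 0.0
```

```bash
python3 - <<'E'
from h import *
import cv2
c=get_calibration('wrist');w=camera('wrist');a=camera('side');b=camera('top')
cv2.imwrite('pics/s6.png',a[:,:,::-1]);cv2.imwrite('pics/t6.png',b[:,:,::-1])
cv2.imwrite('pics/e1.png',np.hstack([cv2.resize(a,None,fx=.75,fy=.75)[:,:][:, 100:],cv2.resize(w,None,fx=.75,fy=.75)[:,60:420]])[:,:,::-1])
st=telemetry.read_state();print(st['time'],st['ft_force'],st['ee_pos'],st['width'])
E
python3 ring.py t6 s6
```

```text
14.9667 [-0.63133471 -0.27557855 -0.3244683 ] [ 0.48033932 -0.1232423   0.23555104] 0.0652904672344106
t6 {'ob': (-141.88, 0.06, 6), 'go': (126.19, 0.35, 6)}
s6 {'ob': (-142.06, 0.17, 6), 'go': (125.62, 0.55, 6)}
```

View pics/e1.png

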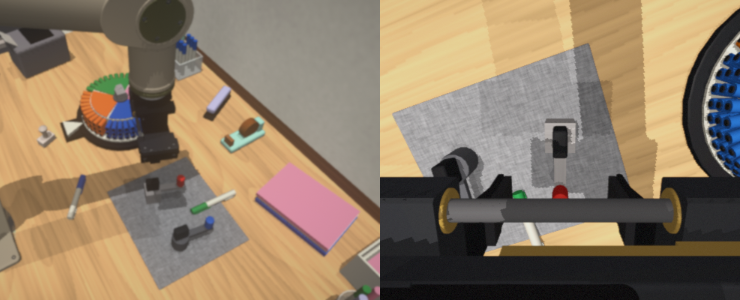

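e1: the red crank stands upright on the mat in its old place at (150,185), the blue crank is untouched, and orange faces the arrow (middle at 172°, arrow at about 171.8°). Handing in.

```bash
python3 -c "
from bench import r
print(r.close_job())"
```

```text
the job is handed in; nothing more can be done
None
```

The job is handed in: the middle of orange is within about 0.5° of the white arrow by camera measurement, the red crank stands upright back in its place on the mat, the blue crank was left alone, and it took about 15 s of the 58 s allowed.

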